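Open the filter cover of the goldsmith's bench fume extractor

TASK

Get the filter of the bench fume extractor ready for inspection: press the orange snap tab in until the white filter cover springs loose, then push the cover along its runners, away from the tab, until the whole filter opening is uncovered and the cover lies flat on the extractor's rear deck. Only press and push: do not lift or carry the cover or anything else, and leave the vial on the extractor, the dishes, the jar and the tools where they are.

Things in the scene. Friction and masses are not known exactly. Their poses are not given: they have to be found in the camera images.
- extractor: Grey fume extractor, a box fixed on the bench, 357 mm long (own x -192 to +165), 170 wide (y -85 to +85). Origin at bench level on its long middle line, z up. +x is the way the cover opens: ledge with orange snap tab (x -192 to -107), filter seat (-107 to +8), flat rear deck (+8 to +157). Ledge and deck 86.5 mm high. Round intake hood out to y = -136 at x = -60, 4 to 80 mm high.
- filter_opening (a point): Centre of the filter opening, level with the runners' top, at x -42, y 0, z 88 mm of the extractor. Opening 100 x 100 mm (x -92 to +8); 16 mm down a pleated cream filter in a blue frame. Only over the seat (x -107 to -6) steel lips, 10.5 mm above the runners, hold the cover's edges down (|y| over 58). At x -126 to -107, |y| 30 to 85, two 12 mm high housings with spring plungers.
- deck_centre (a point): Middle of the rear deck, level with the top of the black runners (88 mm above the bench), at x +82.5, y 0 of the extractor. The runners go straight on from the seat over the deck. Guide rails 7.5 mm high on both sides, inner faces at y +-66 mm (about 3 mm of play to the cover); a 12 mm high end stop at x +157.
- snap_tab (a joint): Angle (rad) of the orange rocker tab: 0 at rest, its hook locking the cover's catch rib; grows to 0.34 as the pad is pressed down; springs back. At about 0.16 the cover is freed and plungers push it about 13 mm along the extractor's +x, past the hook, so it stays free when the tab is let go. Pressing mid-pad: 2 N at first, 4 to 6 N at release, after about 7 mm; fully in after 13 mm, 8 N.
- tab_pad (a point): Middle of the top of the tab's finger pad (orange, four red ribs), 36 mm along the extractor's x by 44 mm across; at rest 114 mm above the bench, at x -165, y 0 of the extractor. At rest the pad slopes 0.17 rad, its outer (-x) end 3 mm higher; the tab pivots 40 mm further on in +x, so the outer end sinks most. The vial stands beside it on the +y side.
- filter_cover: Loose white cover, about 150 g: plate 130 (own x) x 126 x 5 mm, origin mid-underside, x as the extractor's. Locked: origin at x -39, y 0, z 88 mm of the extractor. Opening uncovered once origin is past x +73; the end stop halts it at +92. On top: catch rib at its -x end (x -61 to -56, 60 long, 7 high) and blue push ridge (x +11 to +20, 90 long, top 22 above underside). Slides with 1 to 2 N.
- ridge_face (a point): Middle of the -x face of the cover's blue push ridge, the face to push towards +x: at x +11, y 0, 12.5 mm above the cover's underside, so about 100 mm above the bench. Between the tab's hook and this face lie about 60 mm of flat cover (its top 93 mm above the bench), 75 mm once the cover has sprung loose.
- vial: Small amber glass vial with steel cap, 24 mm across, 36 mm high, standing loose on the extractor's ledge beside the tab, about 62 mm from its middle line on the +y side. Origin at the centre of its underside. Must not be disturbed.
- dish_a: White ceramic dish with paper-white bits, 74 mm across, 20 mm high, loose on the bench near the extractor. Origin at the centre of its underside. Bystander.
- dish_b: White ceramic dish with silver bits, 74 mm across, 20 mm high, loose on the bench near the extractor. Origin at the centre of its underside. Bystander.
- flux_jar: Green glass flux jar with black cap, 56 mm across, 62 mm high, loose on the bench near the extractor. Origin at the centre of its underside. Bystander.
- pliers: Red-handled pliers lying on the bench, 125 mm long, to the right. Origin under the pivot. Bystander.
- brush: Slim red-handled flux brush lying on the bench, 165 mm long, 8 mm thick, to the left. Origin under its middle. Bystander.
- scrap_box: Clear open plastic box with brass offcuts, 150 x 110 x 45 mm, far left. Origin at the centre of its underside. Bystander.
Things that resemble listed ones, but are neither listed nor needed, are in the scene too. There is more than one size of the filter_cover; the job needs the largest.

How it is judged (in metres and radians):
On the way:
1. the snap tab is pressed in while the cover is still over the filter (value of joint snap_tab above 0.12 rad and x of filter_cover in the frame of extractor below 0 m), for 0.02 s.
At the end, for the whole second after the job is handed in: Cover at rest, flat on the rear deck between the rails: origin over 72 mm in +x of the extractor's (opening uncovered), within 15 mm of its middle line, at runner height within 5 mm, tilt under 0.06 rad, within 0.12 rad of the slide direction; snap tab sprung back (under 0.06 rad) (x of filter_cover in the frame of extractor between 0.072 and 0.1 m and y of filter_cover in the frame of extractor between -0.015 and 0.015 m and z of filter_cover in the frame of extractor between 0.084 and 0.093 m and angle between filter_cover's own z axis and vertical below 0.06 rad and angle between the x axis of filter_cover and the x axis of extractor, either way round below 0.12 rad and value of joint snap_tab below 0.06 rad and linear speed of filter_cover below 0.01 m/s); the robot touches nothing.
It fails at once if the filter cover is lifted more than 15 mm off its runners or tipped by more than 0.2 rad (z of filter_cover in the frame of extractor above 0.103 m or angle between filter_cover's own z axis and vertical above 0.2 rad).
It fails at once if the vial is moved by more than 15 mm or tipped over (distance of vial from where it was at the start of the episode above 0.015 m or angle between vial's own z axis and vertical above 0.5 rad).
It fails at once if a dish or the flux jar is moved by more than 15 mm or tipped over (distance of any of dish_a, dish_b, flux_jar from where it was at the start of the episode above 0.015 m or angle between any of dish_a, dish_b, flux_jar's own z axis and vertical above 0.5 rad).
It fails at once if the pliers, the brush or the scrap box is moved by more than 15 mm or tipped over (distance of any of pliers, brush, scrap_box from where it was at the start of the episode above 0.015 m or angle between any of pliers, brush, scrap_box's own z axis and vertical above 0.5 rad).
It also fails if it takes over 38 s, if anything falls off the work surface, if the arm or the gripper's body presses on something with over 40 N, if the wrist force passes 120 N, or if a joint passes its speed limit or range.

ROBOT

A 6-joint arm with a two-finger parallel gripper is mounted at the origin on the work surface. World frame = base frame: x ahead of the robot, y to its left, z up, the work surface at z = 0. Lengths are in mm, angles in rad, forces in N, time in s.
With the tool pointing down it reaches from about 350 to 975 mm from the base axis. Payload 7.1 kg.
Tool frame: the origin (TCP) lies at the very end of the fingers, on their centre line; the grasp point (between the pads) lies 19 mm behind it; z points along the fingers, y is the line along which they close (so a half turn about z gives the same grasp; the last joint's range is limited). The gripper opens to 88 mm and grips with 3 to 60 N. Pads are 20 mm wide; open, the fingers measure 115 mm over their backs; the gripper's body (75 mm by 178 mm) begins 61 mm behind the grasp point.
Start: joints at [1.313, 0.423, 1.63, -0, 1.089, -0.019], TCP at [147.804, 607.255, 222.675] pointing down, gripper open.
Joint ranges: [-3, 3], [-0.9, 2.11], [0.09, 2.58], [-1.31, 4.45], [0.11, 2.69], [-2.54, 2.54]. Speed limits (rad/s): [2.39, 2.39, 3.01, 3.14, 3.14, 3.14].

INTERFACE

Orientations are given as a rotation vector (axis times angle).
In Python, from workcell import * gives the robot as it stands.
- The arm moves only by the tool step_arm, never from a script. Its argument "deltas" is a list of rows, each a list of 3 entries, a list of its own where there are three numbers: the shift along the tool's x, y, z in units of 300 mm (1.0 is 300 mm), then the turn, a rotation vector about the tool's x, y, z in units of 1.5 rad (1.0 is 1.5 rad), then the gripper command: -1 is shut, 1 is fully open, values between are in proportion. In form: [[[dx, dy, dz], [rx, ry, rz], gripper], ...]. A call has 1 to 20 rows; each row is the pose to reach, as a shift and turn from the pose commanded when the call began, along the tool's axes at that moment; what a row does not reach only later rows make up. A row lasts 1/12 s, in which the tool goes at most 41.7 mm and 7.16 degrees, less where a joint would pass 70% of its speed; a pose out of reach is approached as far as the arm can. A call with a number of a shift or a turn outside -1 to 1 is refused whole. A call with a gripper value outside its range is refused whole. The fingers move at their own pace and stop on an object; the grip force is fixed at half the most. Time passes only in rows, so rows that repeat a pose let the fingers close. It gives the time, the measured TCP pose, the force, the opening and the grip force at its end, in the units of the state.
- get_obs(): the state, without advancing time (a new reading comes with each control period).
- get_image(name): name is "scene" or "top" or "wrist"; returns a dict with "pixels" (420x560x3 uint8, red, green, blue), "fx", "fy", "cx", "cy" (pixels), "T" (4x4, takes a point from camera to world coordinates). Camera axes: x right, y down, z forward; pixel columns grow to the right and rows downward; lengths in mm; the calibration is good to about 2 mm. A picture is of the moment at which its call begins. There is no depth.
- close_job(): hands the job in; it is judged then, once.
The state is a dict: "t": time; "qpos": joint angles; "qvel": joint speeds; "joint_torque": joint torques, N m; "ee_pos": TCP position; "orientation": TCP orientation; "ft_force": force on the tool from outside, world axes, zero at the start; "moment": the same for the moment, N m; "width": finger opening in mm; "grasp_force": force on a finger pad.
Only numpy, scipy, OpenCV 4.12 (cv2) and the standard library are available. Lean on these libraries where they do the work, as an engineer would, in place of code of your own. Each camera call takes 0.05 s, during which the arm holds its last target. There are 200 camera calls.

## Working session

There is one attempt and no reset: what is moved stays moved. The work goes in short steps, Python scripts to look and compute and a tool call to move; the robot and the scene stay as the last step left them, time stands still between calls to the robot, and variables do not carry over. Pictures are saved under pics/ and viewed, at most 10 in all, crops included, and the job is handed in when it is done.

Besides the shell and the picture viewer there is one more tool, called by a JSON object that holds its "api" and its "payload", one argument or row to a line. step_arm: Moves the arm, as the interface text tells. Its arguments: {"type":"object","properties":{"deltas":{"type":"array","items":{"type":"array"}}},"required":["deltas"]}

```bash
mkdir -p pics; cat > h.py <<'E'
from workcell import *
import numpy as np, cv2, pickle
from scipy.spatial.transform import Rotation as R
def snap(n,f):
    im=get_image(n); cv2.imwrite(f'pics/{f}.png',im['pixels'][:,:,::-1]); pickle.dump(im,open(f'pics/{f}.pkl','wb')); return im
def ray(im,u,v):
    T=np.array(im['T']); d=T[:3,:3]@np.array([(u-im['cx'])/im['fx'],(v-im['cy'])/im['fy'],1.]); return T[:3,3],d
def onz(im,u,v,z):
    o,d=ray(im,u,v); return o+d*(z-o[2])/d[2]
def two(a,pa,b,pb):
    o,d=ray(a,*pa);p,e=ray(b,*pb)
    s=np.linalg.lstsq(np.c_[d,-e],p-o,rcond=None)[0]
    x,y=o+d*s[0],p+e*s[1]; return (x+y)/2,np.linalg.norm(x-y)
E
python3 - <<'E'
from h import *
a=snap('scene','s0');b=snap('top','t0')
cv2.imwrite('pics/both.png',cv2.resize(np.hstack([a['pixels'],b['pixels']])[:,:,::-1],(800,300)))
for i in(a,b):print(np.round(i['T'],2).tolist(),i['fx'])
o=get_obs();print(o['ee_pos'],o['orientation'],o['t'],o['width'])
E
```

```text
[[0.78, 0.47, -0.41, 1045.81], [0.62, -0.61, 0.5, -578.29], [-0.01, -0.64, -0.76, 1036.21], [0.0, 0.0, 0.0, 1.0]] 474.2568527925582
[[-0.01, -0.99, 0.12, 402.99], [-1.0, 0.01, 0.02, -14.84], [-0.02, -0.12, -0.99, 1266.31], [0.0, 0.0, 0.0, 1.0]] 431.71689272284186
[147.69409514 606.76344339 221.94370319] [-3.74226383e-01 -3.11906016e+00  2.25962750e-03] 0.1 87.83572004541112
```

View pics/t0.png

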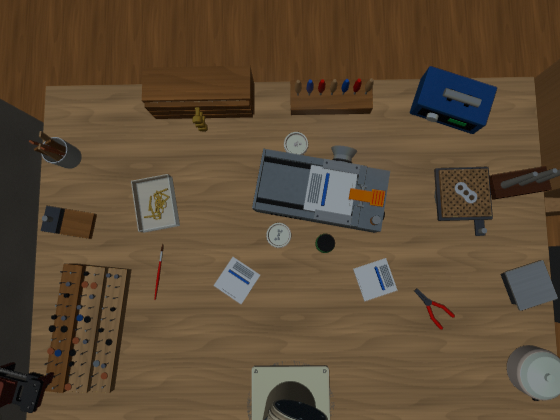

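View pics/s0.png

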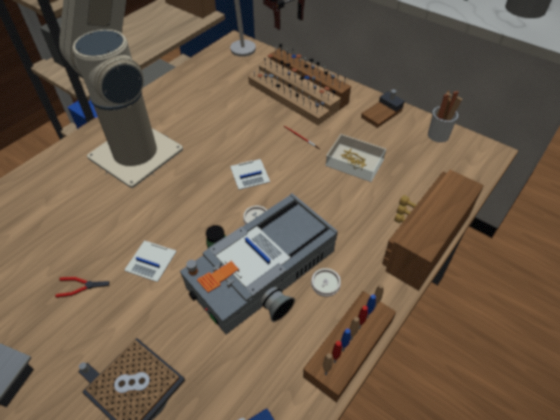

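The top view shows the extractor with its tab at about (367,197), the ridge at (325,190), the vial at (376,220) and the deck to the left, so extractor +x is roughly world +y. The scene view shows the tab at (218,276) and the ridge at (257,250). Next I'll measure the coloured features.

```bash
python3 - <<'E'
from h import *
I={n:pickle.load(open(f'pics/{n}.pkl','rb')) for n in('s0','t0')}
box={'s0':(175,190,345,330),'t0':(245,140,400,240)}
M={}
for n,im in I.items():
    x0,y0,x1,y1=box[n]; hsv=cv2.cvtColor(im['pixels'],cv2.COLOR_RGB2HSV)
    k=np.zeros(hsv.shape[:2],np.uint8);k[y0:y1,x0:x1]=255
    for c,lo,hi in(('org',(5,180,120),(18,255,255)),('blue',(105,120,50),(125,255,255))):
        m=cv2.inRange(hsv,lo,hi)&k
        N,l,s,c0=cv2.connectedComponentsWithStats(m)
        j=1+np.argmax(s[1:,4]); r=cv2.minAreaRect(np.argwhere(l==j)[:,::-1].astype(np.float32))
        print(n,c,s[j],c0[j],np.round(cv2.boxPoints(r),1).tolist()); M[n,c]=c0[j]
    cv2.imwrite(f'pics/c_{n}.png',cv2.resize(im['pixels'][y0:y1,x0:x1,::-1],None,fx=4.6,fy=4.2 if n=='s0' else 4.6,interpolation=cv2.INTER_CUBIC))
for c in('org','blue'): print(c,two(I['s0'],M['s0',c],I['t0'],M['t0',c]))
E
```

```text
s0 org [199 264  37  26 370] [216.42702703 276.82432432] [[198.8000030517578, 279.70001220703125], [230.60000610351562, 260.6000061035156], [237.5, 272.1000061035156], [205.6999969482422, 291.20001220703125]]
s0 blue [246 239  23  23  87] [257.34482759 249.88505747] [[245.5, 239.5], [247.0, 238.0], [269.0, 260.0], [267.5, 261.5]]
t0 org [349 189  36  18 427] [368.09601874 196.05854801] [[348.29998779296875, 200.39999389648438], [350.79998779296875, 185.3000030517578], [384.70001220703125, 190.89999389648438], [382.20001220703125, 206.0]]
t0 blue [321 173   8  33 106] [324.69811321 189.44339623] [[320.5, 204.89999389648438], [325.8999938964844, 172.60000610351562], [329.0, 173.1999969482422], [323.6000061035156, 205.39999389648438]]
org (array([ 572.63814744, -218.36810023,  108.26986001]), np.float64(0.5440243090431494))
blue (array([ 594.41087975, -101.27289214,  101.44793959]), np.float64(2.396063591925943))
```

View pics/c_t0.png

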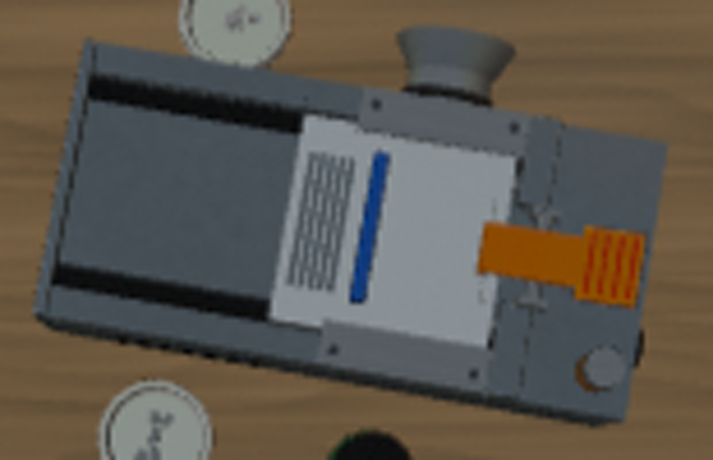

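View pics/c_s0.png

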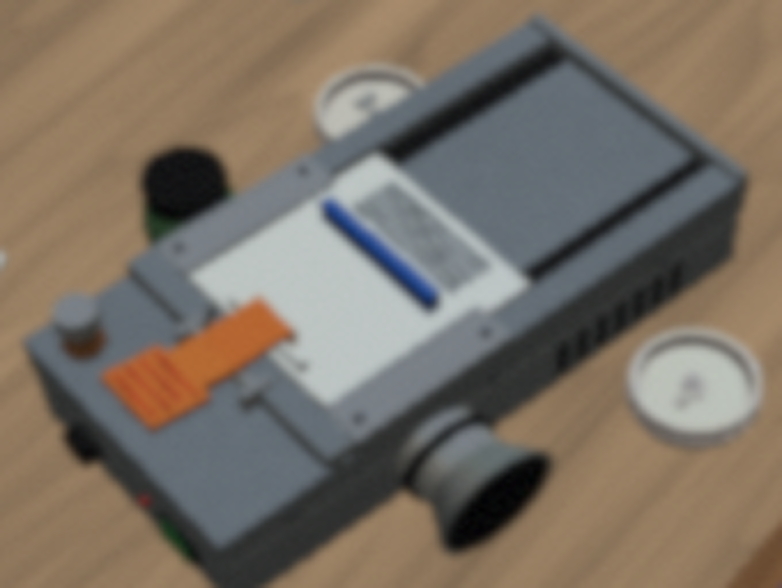

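The crops show the pad's middle at top crop (610,268) and scene crop (155,387). The ridge runs from (381,155) to (358,300) in the top crop. The body's corners in the top crop are (88,42), (40,318), (666,143) and (625,422), and the vial cap is at (605,367).

```bash
python3 - <<'E'
from h import *
I={n:pickle.load(open(f'pics/{n}.pkl','rb')) for n in('s0','t0')};t,s=I['t0'],I['s0']
ct=lambda x,y:(x/4.6+245,y/4.6+140)
cs=lambda x,y:(x/4.6+175,y/4.2+190)
pad=two(t,ct(610,268),s,cs(155,387));print('pad',pad)
ra=two(t,ct(381,155),s,cs(428,300));rb=two(t,ct(358,300),s,cs(331,207));print('ridge',ra,rb,np.linalg.norm(ra[0]-rb[0]))
C=[onz(t,*ct(*p),86.5)[:2] for p in((88,42),(40,318),(625,422),(666,143))]
print(np.round(C,1)); e=(C[0]+C[1]-C[2]-C[3])/2;print('len',np.linalg.norm(e),np.linalg.norm(C[0]-C[1]),np.linalg.norm(C[2]-C[3]))
rd=(rb[0]-ra[0])[:2]; 
print('yaw body',np.arctan2(e[1],e[0]),'ridge',np.arctan2(rd[1],rd[0])-np.pi/2,'padridge',np.arctan2(*(((ra[0]+rb[0])/2-pad[0])[:2][::-1])))
yaw=np.arctan2(e[1],e[0]);x=e/np.linalg.norm(e);y=np.array([-x[1],x[0]])
for n,p in(('pad',pad[0]),('rid',(ra[0]+rb[0])/2)):
  off={'pad':-165,'rid':-23.5}[n];print(n,'origin',p[:2]-off*x)
print('body origin',np.mean(C,0)+13.5*x)
print('vial',two(t,ct(605,367),s,cs(77,315)))
o=get_obs();print(R.from_rotvec(o['orientation']).as_matrix().round(3).tolist())
E
```

```text
pad (array([ 567.56863001, -241.65114353,  109.72879894]), np.float64(4.045757805874405))
ridge (array([ 636.89111696, -111.34938373,  103.27565727]), np.float64(0.3544374344111298)) (array([552.56191122, -93.82981205, 100.81670288]), np.float64(6.429536710956638)) 86.16493944770055
[[ 712.7   63.7]
 [ 543.7   93.2]
 [ 477.5 -253.3]
 [ 645.  -284. ]]
len 353.55707163942503 171.54693117719137 170.3324760082515
yaw body 1.3801241996237616 ridge 1.3659580339963413 padridge 1.3779298445907533
pad origin [598.83924587 -79.64142597]
rid origin [599.18020787 -79.5154866 ]
body origin [597.29679349 -81.84393206]
vial (array([ 508.78231099, -235.19232545,  117.08493573]), np.float64(4.126563793418239))
[[-0.972, 0.237, -0.0], [0.237, 0.972, -0.001], [-0.0, -0.001, -1.0]]
```

```bash
cat >> h.py <<'E'
YAW=1.379; O=np.array([598.5,-80.5,0]); E=R.from_euler('z',YAW).as_matrix()
# goal tool: y along -ext y, z down  -> x = y cross z
G=np.c_[np.cross(-E[:,1],[0,0,-1]),-E[:,1],[0,0,-1]]
def plan(p,frac=1.,ext=True):
    o=get_obs();A=R.from_rotvec(o['orientation']).as_matrix();p=O+E@np.array(p,float) if ext else np.array(p)
    tr=R.from_matrix(A.T@G).as_rotvec()
    print('t',round(o['t'],2),'sh',(A.T@(p-o['ee_pos'])/300*frac).round(4),'turn',(tr/1.5*frac).round(4),'F',np.round(o['ft_force'],1),'ext',(E.T@(o['ee_pos']-O)).round(1))
E
python3 -c "
from h import *
plan([-165,0,150],.333)"
```

```text
t 0.1 sh [-0.6753 -0.8057  0.081 ] turn [-3.000e-04  2.000e-04  3.383e-01] F [-0.4  0.9 -1.3] ext [588.7 573.5 221.9]
```

{"api": "step_arm", "payload": {
  "deltas": [
    [[-0.1,-0.12,0],[0,0,0.05],-1],
    [[-0.2,-0.24,0],[0,0,0.1],-1],
    [[-0.29,-0.35,0],[0,0,0.15],-1],
    [[-0.38,-0.46,0],[0,0,0.2],-1],
    [[-0.47,-0.57,0],[0,0,0.25],-1],
    [[-0.56,-0.68,0],[0,0,0.3],-1],
    [[-0.67,-0.8,0],[0,0,0.34],-1],
    [[-0.67,-0.8,0],[0,0,0.34],-1]
  ]
}}

```text
t: 0.77
ee_pos: [286.7, 322.9, 222.4]
orientation: [1.155, 2.921, -0.003]
ft_force: [0.9, 0.3, 0.5]
width: 37.9
grasp_force: 0.0
```

```bash
python3 -c "
from h import *
plan([-165,0,180],.5)"
```

```text
t 0.77 sh [-0.9853 -0.3678  0.0719] turn [-0.0004  0.0005  0.3365] F [0.9 0.3 0.5] ext [336.6 383.  222.4]
```

{"api": "step_arm", "payload": {
  "deltas": [
    [[-0.12,-0.05,0],[0,0,0.05],-1],
    [[-0.24,-0.09,0],[0,0,0.1],-1],
    [[-0.36,-0.14,0],[0,0,0.15],-1],
    [[-0.48,-0.18,0],[0,0,0.2],-1],
    [[-0.6,-0.23,0],[0,0,0.25],-1],
    [[-0.72,-0.27,0],[0,0,0.3],-1],
    [[-0.84,-0.31,0],[0,0,0.34],-1],
    [[-0.98,-0.37,0],[0,0,0.34],-1],
    [[-0.98,-0.37,0],[0,0,0.34],-1]
  ]
}}

```text
t: 1.52
ee_pos: [428.5, 40.3, 222.9]
orientation: [1.854, 2.533, -0.0]
ft_force: [-0.5, 0.6, -0.8]
width: 0.8
grasp_force: 0.0
```

```bash
python3 -c "
from h import *
plan([-165,0,180])"
```

```text
t 1.52 sh [-1.038   0.1551  0.145 ] turn [0.0011 0.0009 0.3327] F [-0.5  0.6 -0.8] ext [ 86.2 190.  222.9]
```

{"api": "step_arm", "payload": {
  "deltas": [
    [[-0.12,0.02,0],[0,0,0.05],-1],
    [[-0.24,0.04,0],[0,0,0.1],-1],
    [[-0.36,0.06,0],[0,0,0.15],-1],
    [[-0.48,0.08,0],[0,0,0.2],-1],
    [[-0.6,0.1,0],[0,0,0.25],-1],
    [[-0.72,0.12,0],[0,0,0.3],-1],
    [[-0.84,0.14,0.03],[0,0,0.333],-1],
    [[-0.92,0.15,0.05],[0,0,0.333],-1],
    [[-1.0,0.155,0.1],[0,0,0.333],-1],
    [[-1.0,0.155,0.145],[0,0,0.333],-1],
    [[-1.0,0.155,0.145],[0,0,0.333],-1],
    [[-1.0,0.155,0.145],[0,0,0.333],-1]
  ]
}}

```text
t: 2.52
ee_pos: [561.6, -225.5, 178.1]
orientation: [-2.418, -2.002, 0.002]
ft_force: [0.1, 0.8, -0.2]
width: 0.2
grasp_force: 0.0
```

```bash
python3 -c "
from h import *
plan([-165,0,117])
snap('wrist','w1');a=snap('top','t1')
w=cv2.imread('pics/w1.png');cv2.imwrite('pics/w1t1.png',np.hstack([cv2.resize(w,(400,300)),cv2.resize(a['pixels'][140:260,240:400,::-1],(400,300))]))"
```

```text
t 2.52 sh [-0.0524  0.0291  0.2036] turn [-0.002  -0.0005  0.0028] F [ 0.1  0.8 -0.2] ext [-149.4    8.6  178.1]
```

View pics/w1t1.png

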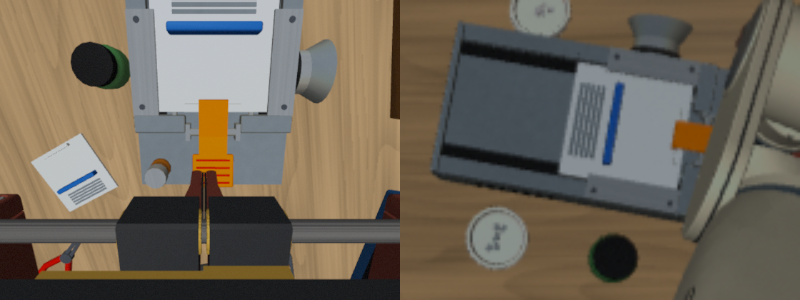

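The wrist view shows closed fingers just short of the pad, which is at crop (212,170) or full (297,238). The ridge spans crop (167..263, 28). I'll check these against my frame.

```bash
python3 -c "
from h import *
w=pickle.load(open('pics/w1.pkl','rb'))
hsv=cv2.cvtColor(w['pixels'],cv2.COLOR_RGB2HSV)
b=cv2.inRange(hsv,(105,150,60),(125,255,255));b[70:]=0;b[:,:220]=0;b[:,380:]=0
r=cv2.minAreaRect(np.argwhere(b)[:,::-1].astype(np.float32));print(r)
P=cv2.boxPoints(r)
for p in P: print('ridge',(E.T@(onz(w,*p,110)-O)).round(1))
for p in((269,217),(326,217),(268,260),(328,260),(297,238)): print('pad',(E.T@(onz(w,*p,114)-O)).round(1))
o=cv2.inRange(hsv,(5,180,120),(22,255,255));ys,xs=np.where(o[140:215]);print(xs.min(),xs.max(),xs.mean(),'tab mid',E.T@(onz(w,xs.mean(),175,112)-O))
"
```

```text
((299.5, 38.5), (132.99996948242188, 16.999996185302734), -0.0)
ridge [-28.5  42.9 110. ]
ridge [-18.3  42.5 110. ]
ridge [-18.1 -44.6 110. ]
ridge [-28.3 -45.4 110. ]
pad [-145.   20.  114.]
pad [-144.9  -22.7  114. ]
pad [-180.    21.2  114. ]
pad [-179.8  -25.5  114. ]
pad [-161.7   -1.2  114. ]
279 318 298.18360433604335 tab mid [-113.58034793   -1.48398306  112.        ]
```

The frame agrees to about 1.5 mm, so I'll go down over the pad.

{"api": "step_arm", "payload": {
  "deltas": [
    [[-0.055,0.032,0.05],[0,0,0],-1],
    [[-0.055,0.032,0.1],[0,0,0],-1],
    [[-0.055,0.032,0.15],[0,0,0],-1],
    [[-0.055,0.032,0.18],[0,0,0],-1],
    [[-0.055,0.032,0.2],[0,0,0],-1],
    [[-0.055,0.032,0.2],[0,0,0],-1],
    [[-0.055,0.032,0.2],[0,0,0],-1]
  ]
}}

```text
t: 3.2
ee_pos: [569.1, -243.9, 119.8]
orientation: [2.419, 2.004, 0.0]
ft_force: [-0.3, -0.3, 0.7]
width: 0.4
grasp_force: 0.0
```

```bash
python3 -c "
from h import *
plan([-165,-1,105])"
```

```text
t 3.2 sh [ 0.0033 -0.0044  0.0492] turn [0.0003 0.0001 0.0032] F [-0.3 -0.3  0.7] ext [-166.    -2.3  119.8]
```

{"api": "step_arm", "payload": {
  "deltas": [
    [[0,-0.003,0.01],[0,0,0],-1],
    [[0,-0.003,0.02],[0,0,0],-1],
    [[0,-0.003,0.03],[0,0,0],-1],
    [[0,-0.003,0.035],[0,0,0],-1],
    [[0,-0.003,0.04],[0,0,0],-1],
    [[0,-0.003,0.045],[0,0,0],-1],
    [[0,-0.003,0.05],[0,0,0],-1],
    [[0,-0.003,0.05],[0,0,0],-1]
  ]
}}

```text
t: 3.87
ee_pos: [568.4, -244.6, 104.4]
orientation: [2.419, 2.003, 0.0]
ft_force: [-0.0, -3.3, 5.6]
width: 0.6
grasp_force: 2.8
```

```bash
cat > ridge.py <<'E'
from h import *
import sys
plan([-166,-1,150])
w=snap('wrist',sys.argv[1])
hsv=cv2.cvtColor(w['pixels'],cv2.COLOR_RGB2HSV)
b=cv2.inRange(hsv,(105,150,60),(125,255,255));b[:,:180]=0;b[:,420:]=0;b[200:]=0
N,l,s,c=cv2.connectedComponentsWithStats(b);j=1+np.argmax(s[1:,4]);print(s[j])
for p in cv2.boxPoints(cv2.minAreaRect(np.argwhere(l==j)[:,::-1].astype(np.float32))):print((E.T@(onz(w,*p,110)-O)).round(1),p)
E
python3 ridge.py w2
```

```text
t 3.87 sh [ 0.0027 -0.0024 -0.1519] turn [0.0009 0.0005 0.0028] F [-0.  -3.3  5.6] ext [-166.9   -1.8  104.4]Traceback (most recent call last):
  File "ridge.py", line 7, in <module>
    N,l,s,c=cv2.connectedComponentsWithStats(b);j=1+np.argmax(s[1:,4]);print(s[j])
                                                    ~~~~~~~~~^^^^^^^^^
    return _wrapfunc(a, 'argmax', axis=axis, out=out, **kwds)
    return bound(*args, **kwds)
ValueError: attempt to get argmax of an empty sequence
```

The force is 5.6 N after about 10 mm. I'll press slightly further, hold, then release and look.

{"api": "step_arm", "payload": {
  "deltas": [
    [[0,0,0.004],[0,0,0],-1],
    [[0,0,0.007],[0,0,0],-1],
    [[0,0,0.007],[0,0,0],-1],
    [[0,0,0.007],[0,0,0],-1],
    [[0,0,-0.02],[0,0,0],-1],
    [[0,0,-0.08],[0,0,0],-1],
    [[0,0,-0.15],[0,0,0],-1],
    [[0,0,-0.23],[0,0,0],-1],
    [[0,0,-0.25],[0,0,0],-1],
    [[0,0,-0.25],[0,0,0],-1]
  ]
}}

```text
t: 4.75
ee_pos: [568.8, -244.0, 180.9]
orientation: [2.418, 2.002, 0.003]
ft_force: [-0.5, -0.2, -0.1]
width: 0.5
grasp_force: 0.0
```

```bash
python3 ridge.py w3
```

```text
t 4.75 sh [ 0.0006 -0.0035  0.1031] turn [0.0019 0.0002 0.0029] F [-0.5 -0.2 -0.1] ext [-166.2   -2.   180.9]
[220   0 128   1 128]
[-16.8 -42.8 110. ] [ 3.470000e+02 -7.776508e-15]
[-16.8 -42.8 110. ] [ 3.470000e+02 -7.776508e-15]
[-17.2  39.5 110. ] [2.200000e+02 7.776508e-15]
[-17.2  39.5 110. ] [2.200000e+02 7.776508e-15]
```

View pics/w3.png

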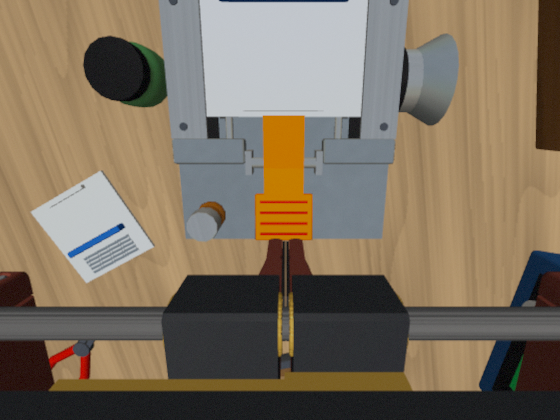

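The cover has sprung loose: its plungers show at (228,127) and (338,127), and the ridge is now at the top edge, x about -17. The tab is back up. Next I'll move over the cover and go down behind the ridge.

{"api": "step_arm", "payload": {
  "deltas": [
    [[0.1,-0.003,0],[0,0,0],-1],
    [[0.2,-0.003,0],[0,0,0],-1],
    [[0.3,-0.003,0],[0,0,0],-1],
    [[0.39,-0.003,0],[0,0,0],-1],
    [[0.4,-0.003,0.05],[0,0,0],-1],
    [[0.4,-0.003,0.12],[0,0,0],-1],
    [[0.4,-0.003,0.19],[0,0,0],-1],
    [[0.4,-0.003,0.24],[0,0,0],-1],
    [[0.4,-0.003,0.26],[0,0,0],-1],
    [[0.4,-0.003,0.27],[0,0,0],-1],
    [[0.4,-0.003,0.27],[0,0,0],-1]
  ]
}}

```text
t: 5.72
ee_pos: [588.6, -125.8, 96.9]
orientation: [-2.418, -2.002, 0.002]
ft_force: [-0.9, 0.9, 0.7]
width: 0.3
grasp_force: 0.0
```

```bash
python3 -c "
from h import *
plan([82,-1,98])"
```

```text
t 5.72 sh [ 0.4277  0.0087 -0.0035] turn [-0.0016 -0.0001  0.0028] F [-0.9  0.9  0.7] ext [-46.3   1.1  96.9]
```

{"api": "step_arm", "payload": {
  "deltas": [
    [[0.025,0.007,-0.003],[0,0,0],-1],
    [[0.05,0.007,-0.003],[0,0,0],-1],
    [[0.065,0.007,-0.003],[0,0,0],-1],
    [[0.08,0.007,-0.003],[0,0,0],-1],
    [[0.1,0.007,-0.003],[0,0,0],-1],
    [[0.12,0.007,-0.003],[0,0,0],-1],
    [[0.14,0.007,-0.003],[0,0,0],-1],
    [[0.16,0.007,-0.003],[0,0,0],-1],
    [[0.18,0.007,-0.003],[0,0,0],-1],
    [[0.2,0.007,-0.003],[0,0,0],-1],
    [[0.22,0.007,-0.003],[0,0,0],-1],
    [[0.24,0.007,-0.003],[0,0,0],-1]
  ]
}}

```text
t: 6.72
ee_pos: [605.0, -55.0, 99.0]
orientation: [-2.42, -2.004, 0.0]
ft_force: [0.1, -1.4, 1.1]
width: 0.5
grasp_force: 0.8
```

```bash
python3 -c "
from h import *
plan([82,-1,98])"
```

```text
t 6.72 sh [ 0.1858 -0.0009  0.0034] turn [-0.0001  0.      0.0029] F [ 0.1 -1.4  1.1] ext [26.3 -1.5 99. ]
```

Contact force is 1.4 N, as expected for a sliding cover. I'll keep pushing.

{"api": "step_arm", "payload": {
  "deltas": [
    [[0.02,0,0],[0,0,0],-1],
    [[0.04,0,0],[0,0,0],-1],
    [[0.06,0,0],[0,0,0],-1],
    [[0.08,0,0],[0,0,0],-1],
    [[0.1,0,0],[0,0,0],-1],
    [[0.12,0,0],[0,0,0],-1],
    [[0.14,0,0],[0,0,0],-1],
    [[0.155,0,0],[0,0,0],-1],
    [[0.17,0,0],[0,0,0],-1],
    [[0.18,0,0],[0,0,0],-1],
    [[0.185,0,0],[0,0,0],-1],
    [[0.185,0,0],[0,0,0],-1]
  ]
}}

```text
t: 7.72
ee_pos: [615.3, -0.6, 99.0]
orientation: [-2.419, -2.004, -0.0]
ft_force: [0.6, -0.2, -0.1]
width: 0.4
grasp_force: 0.0
```

```bash
python3 -c "
from h import *
plan([82,-1,98])"
```

```text
t 7.72 sh [ 0.0013 -0.0009  0.0034] turn [-0.     -0.0002  0.003 ] F [ 0.6 -0.2 -0.1] ext [81.6 -1.3 99. ]
```

Now I'll back off, lift and retreat before looking.

{"api": "step_arm", "payload": {
  "deltas": [
    [[-0.04,0,0],[0,0,0],-1],
    [[-0.08,0,0],[0,0,0],-1],
    [[-0.08,0,-0.1],[0,0,0],-1],
    [[-0.08,0,-0.2],[0,0,0],-1],
    [[-0.16,0,-0.3],[0,0,0],-1],
    [[-0.26,0,-0.4],[0,0,0],-1],
    [[-0.38,0,-0.45],[0,0,0],-1],
    [[-0.5,0,-0.45],[0,0,0],-1],
    [[-0.5,0,-0.45],[0,0,0],-1],
    [[-0.5,0,-0.45],[0,0,0],-1]
  ]
}}

```text
t: 8.55
ee_pos: [586.3, -151.1, 234.3]
orientation: [2.424, 1.998, 0.0]
ft_force: [-0.7, 0.9, -0.8]
width: 0.2
grasp_force: 0.0
```

```bash
python3 ridge.py w4; python3 -c "
from h import *
a=snap('top','t4');s=snap('scene','s4');w=cv2.imread('pics/w4.png')
cv2.imwrite('pics/f.png',np.hstack([cv2.resize(w,(400,300)),cv2.resize(s['pixels'][190:330,160:346,::-1],(400,300))]))"
```

```text
t 8.55 sh [-0.3145 -0.0017  0.2809] turn [ 0.0002 -0.0001 -0.0001] F [-0.7  0.9 -0.8] ext [-71.7  -1.5 234.3]
[ 234  115  100   85 1279]
[  7.3  41.9 110. ] [234. 115.]
[  7.1 -44.3 110. ] [333. 115.]
[-68.1 -47.2 110. ] [333. 199.]
[-67.9  45.2 110. ] [234. 199.]
```

View pics/f.png

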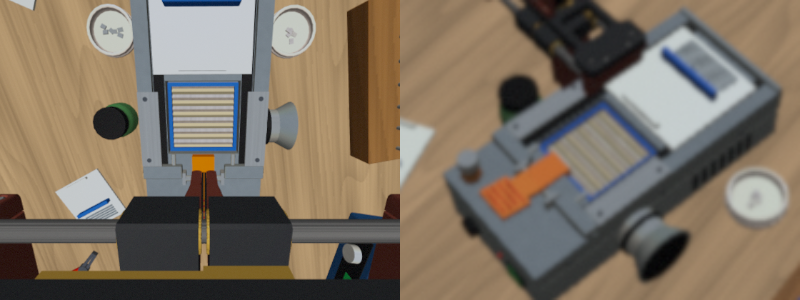

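The filter (crop 167–240 by 82–152) is fully uncovered and the cover lies flat on the deck. I'll measure where it stopped.

```bash
python3 -c "
from h import *
w=pickle.load(open('pics/w4.pkl','rb'));hsv=cv2.cvtColor(w['pixels'],cv2.COLOR_RGB2HSV)
b=cv2.inRange(hsv,(105,150,60),(125,255,255));b[50:]=0;b[:,:200]=0;b[:,380:]=0
ys,xs=np.where(b);print(ys.max(),xs.min(),xs.max())
print('face bottom',(E.T@(onz(w,xs.mean(),ys.max()+.5,97)-O)).round(1), 'top if',(E.T@(onz(w,xs.mean(),ys.max()+.5,110)-O)).round(1))
col=w['pixels'][60:125,260].astype(int).sum(1);e=60+np.argmin(np.diff(col));print('edge',e,(E.T@(onz(w,260,e+.5,93)-O)).round(1))
for x in(230,270,300,340):
  c=w['pixels'][60:125,x].astype(int).sum(1);e=60+np.argmin(np.diff(c));print((E.T@(onz(w,x,e+.5,93)-O)).round(1))
"
```

```text
8 227 337
face bottom [93.   0.4 97. ] top if [ 89.    0.3 110. ]
edge 103 [17.7 20.3 93. ]
[17.7 47.7 93. ]
[17.6 11.2 93. ]
[ 17.6 -16.2  93. ]
[ 17.6 -52.8  93. ]
```

The cover's origin is at about x +82.6, and it sits square and centred, so I'll hand in.

```bash
python3 -c "
from workcell import *
print(close_job())"
```

```text
the job is handed in; nothing more can be done
None
```

I pressed the tab, the cover sprung loose, and I pushed it onto the rear deck to about x +82.6 mm, square and flat, with the filter fully uncovered; the job is handed in, with no verdict returned.

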